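# Close a double-lidded tea canister, keep its outer lid in hand

## Robot

A 6-joint arm with a two-finger parallel gripper is mounted at the origin on the work surface. World frame = base frame: x ahead of the robot, y to its left, z up, the work surface at z = 0. Lengths are in m, angles in rad, forces in N, time in s.
With the tool pointing down it reaches from about 0.35 to 0.775 m from the base axis. Payload 5.5 kg.
Tool frame: the origin (TCP) lies midway between the tips of the shut fingers; the grasp point (between the pads) lies 19 mm behind it; x points along the fingers, y is the direction in which the jaws open and shut, and the axes are right-handed (so a half turn about x gives the same grasp; the last joint's range is limited). The gripper opens to 85 mm and grips with 20 to 120 N. Pads are 22 mm wide; open, the fingers measure 114 mm over their backs; the gripper's body (76 mm by 85 mm) begins 54 mm behind the grasp point. The pads swing forward as they close: fully open they stand 13 mm farther back than shut.
Start: joints at [-0.14, 0.313, 0.046, 1.304, 0, 1.431], TCP at [0.575, -0, 0.231] pointing down, gripper open.
Joint ranges: [-2.76, 2.76], [-0.86, 1.69], [-1.03, 1.26], [-2.2, 2.34], [-1.47, 1.5], [-3.14, 3.14]. Speed limits (rad/s): [2.57, 2.57, 3.14, 3.14, 3.14, 3.14].

## Interface

Orientations are given as a 3x3 rotation matrix whose columns are the frame's x, y, z axes.
In Python, from workcell import telemetry, optics, bot gives the robot as it stands.
- The arm moves only by the shell command python3 -m creep 'ROWS' [FORCE]. ROWS is JSON, a list of rows, each a list of 7 numbers: the shift along the tool's x, y, z in units of 80 mm (1.0 is 80 mm), then the turn, a rotation vector about the tool's x, y, z in units of 90 degrees (1.0 is 90 degrees), then the gripper command: -1 is fully open, 1 is shut, values between are in proportion. In form: [[x, y, z, ax, ay, az, claw], ...]. A call has 1 to 5 rows; each row is the pose to reach, as a shift and turn from the pose commanded when the call began, along the tool's axes at that moment; what a row does not reach only later rows make up. A row lasts 1/12 s, in which the tool goes at most 41.7 mm and 7.16 degrees, less where a joint would pass 70% of its speed; a pose out of reach is approached as far as the arm can. A call with a number of a shift or a turn outside -1 to 1 is refused whole. A call with a gripper value outside its range is refused whole. The fingers move at their own pace and stop on an object; FORCE is the grip in N (left out, the last holds). Time passes only in rows, so rows that repeat a pose let the fingers close. It gives the time, the measured TCP pose, the force and the opening at its end, in the units of the state.
- telemetry.sense(): the state, without advancing time (a new reading comes with each control period).
- optics.camera(name): name is "scene" or "side" or "wrist"; returns a dict with "frame" (480x640x3 uint8, red, green, blue), "vfov" (degrees; the focal length in pixels is half the picture's height over the tangent of half this angle, whatever the lens; pixels are square), "cx", "cy" (the principal point, pixels), "k1" (the pictures are not rectified: a ray, as slopes to the right and down, at radius r is drawn at 1 + k1 r^2 times it, then the intrinsics apply), "view" (4x4, takes a point from world to camera coordinates); the wrist camera has in their place "mount" (4x4, takes a point from camera to tool coordinates, whose origin is the TCP and whose axes are the tool frame's). Camera axes: x right, y down, z forward; pixel columns grow to the right and rows downward; lengths in m; the calibration is good to about 2 mm. A picture is of the moment at which its call begins: read the wrist's pose just before it. There is no depth.
- bot.close_job(): hands the job in, once; it reports no verdict.
The state is a dict: "time_s": time; "qpos": joint angles; "dq": joint speeds; "joint_efforts": joint torques, N m; "eef_pos": TCP position; "eef_rot": TCP orientation; "force": force on the tool from outside, world axes, zero at the start; "wrist_torque": the same for the moment, N m; "gripper_width": finger opening in m.
Only numpy, scipy, OpenCV 4.12 (cv2) and the standard library are available. Lean on these libraries where they do the work, as an engineer would, in place of code of your own. Each camera call takes 0.05 s, during which the arm holds its last target.

## Task

On the studio desk, pick up the tea canister's nested pair of lids together by the inner lid's wooden knob, lower the pair gently onto the open canister until the inner lid is fully seated in the mouth, and let go. Then take the outer lid by its rim and lift it straight up off the knob on its own, leaving the inner lid undisturbed in the canister, and finish while still holding the outer lid level, with its lower edge clear above the top of the knob. The two lids must not come apart anywhere but on the canister; leave the canister standing where it is and the other things on the desk alone.

Things in the scene. Friction and masses are not known exactly. Their poses are not given: they have to be found in the camera images.
- canister: Open round tea canister, loose, upright, 0.8 kg, 85 mm tall: wooden body 58 mm in diameter up to a shoulder at 67 mm, then a steel neck 49 mm outside, 43 mm bore, flat rim at 85 mm; empty inside. Origin: centre of its underside, z up. Canister, pair of lids and plain can stand left, middle and right of the desk, in any order.
- inner_lid: Steel inner lid, 0.08 to 0.17 kg. Origin: centre of its plug's underside, z up. Plug 39 mm in diameter up to 20 mm (lowest 6 mm tapered to 31 mm), flange 53 mm in diameter from 20 to 23 mm, straight dark wooden knob 12 mm in diameter on the axis from 23 to 56 mm. Starts standing on its plug on the desk, the outer lid over it, the knob standing out 30 mm above that.
- outer_lid: Steel outer lid, 0.055 to 0.115 kg: cap 63 mm in diameter, 20 mm high, open below, wall and top plate 3 mm, in the top an 18 mm hole for the knob. Origin: centre of its lower edge, z up. Lies loosely on the inner lid's flange, its origin 6 mm and its top 26 mm above the inner lid's origin; lifting the knob carries both.
- rim (a point): Centre of the canister's mouth, level with the rim, 85 mm above its underside. Seated, the flange lies on the rim, so the inner lid's origin is 20 mm below this point (plug has 2 mm play all round), the knob's top 36 mm above it; the outer lid on it has its lower edge 14 mm below and its top 6 mm above this point, and stands 2.5 mm proud of the wooden body all round.
- can: Bystander: plain closed drink can, 60 mm in diameter, 100 mm tall, no neck opening and no lids. Origin: centre of its underside.
- mug: Bystander: white mug, 80 mm in diameter, 90 mm tall. Origin: centre of its underside.
- bottle: Bystander: capped drink bottle, 66 mm in diameter, 190 mm tall. Origin: centre of its underside.
- phone: Bystander: flat phone, 72 x 150 x 8 mm, lying beyond the middle place. Origin: centre of its underside.
- marker: Bystander: flat-sided marker pen lying on the desk, 120 mm long along its x, 19 mm wide, 14 mm high. Origin: on its underside near the middle.
- stopwatch: Bystander: round stopwatch lying flat, 48 mm in diameter, 13 mm high. Origin: centre of its underside.
There are look-alikes about, which are no part of the job. What is shaped like the canister but green or red is not meant.

How it is judged:
On the way, in this order (a step that is already met when the one before it is completed fails the run):
1. the nested pair is lifted clear of the desk together, held by the inner lid (height (world z) of inner_lid above 0.03 m and z of outer_lid in the frame of inner_lid below 0.011 m and contact force between the fingers and inner_lid above 0.5 N), for 0.2 s.
2. the pair is seated on the canister and let go: inner lid fully in the mouth, outer lid still on it (z of inner_lid in the frame of canister between 0.06 and 0.068 m and horizontal distance between inner_lid and canister below 0.005 m and angle between the z axis of inner_lid and the z axis of canister, either way round below 0.08 rad and z of outer_lid in the frame of inner_lid below 0.011 m and contact force between the fingers and inner_lid below 0.05 N and contact force between the fingers and outer_lid below 0.05 N), for 0.2 s.
At the end, for the whole second after the job is handed in: Gripper holds the outer lid still, level within 0.3 rad, lower edge over 122 mm above desk and canister underside, touching nothing else; inner lid untouched, at rest, seated within 3 mm in height, 5 mm sideways, 0.08 rad; canister upright, within 30 mm of its start (z of inner_lid in the frame of canister between 0.06 and 0.068 m and horizontal distance between inner_lid and canister below 0.005 m and angle between the z axis of inner_lid and the z axis of canister, either way round below 0.08 rad and linear speed of inner_lid below 0.02 m/s and angle between canister's own z axis and vertical below 0.08 rad and distance of canister from where it was at the start of the episode below 0.03 m and z of outer_lid in the frame of canister above 0.122 m and height (world z) of outer_lid above 0.122 m and angle between outer_lid's own z axis and vertical below 0.3 rad and linear speed of outer_lid below 0.03 m/s and contact force between the fingers and outer_lid above 0.5 N and contact force between each of outer_lid, the arm, the fingers and inner_lid below 0.05 N and contact force between outer_lid and canister below 0.05 N); the arm keeps its last pose, push and grip.
It fails at once if the lids come apart (by over 12 mm), or the inner lid is shifted or lifted with the outer lid off, anywhere but with the inner lid seated in the canister (z of outer_lid in the frame of inner_lid above 0.018 m and (z of inner_lid in the frame of canister above 0.07 m or horizontal distance between inner_lid and canister above 0.006 m)).
It fails at once if the pair is dropped: let go over 12 mm above its seat (height (world z) of inner_lid above 0.015 m and contact force between the fingers and inner_lid below 0.01 N and contact force between the fingers and outer_lid below 0.01 N and z of inner_lid in the frame of canister above 0.077 m).
It fails at once if the canister is tipped (0.25 rad) or pushed 30 mm away (angle between canister's own z axis and vertical above 0.25 rad or distance of canister from where it was at the start of the episode above 0.03 m).
It fails at once if a bystander is knocked over or pushed 40 mm away (distance of any of can, mug, bottle, phone, marker, stopwatch from where it was at the start of the episode above 0.04 m or angle between any of can, mug, bottle's own z axis and vertical above 0.4 rad).
It also fails if it takes over 54 s, if anything falls off the work surface, if the arm or the gripper's body presses on something with over 40 N, if the wrist force passes 120 N, or if a joint passes its speed limit or range.

## Working session

There is one attempt and no reset: what is moved stays moved. The work goes in short steps, Python scripts to look and compute and a shell command to move; the robot and the scene stay as the last step left them, time stands still between calls to the robot, and variables do not carry over. Pictures are saved under pics/ and viewed, and the job is handed in when it is done.

```bash
mkdir -p pics; ls
cat > h.py <<'E'
import numpy as np,cv2,json
from workcell import telemetry,optics,bot
def snap(n,tag):
    s=telemetry.sense(); c=optics.camera(n)
    cv2.imwrite(f'pics/{tag}.png',cv2.cvtColor(c['frame'],cv2.COLOR_RGB2BGR))
    if 'mount' in c:
        T=np.eye(4);T[:3,:3]=np.array(s['eef_rot']);T[:3,3]=s['eef_pos']
        cw=T@np.array(c['mount'])
    else: cw=np.linalg.inv(np.array(c['view']))
    d=dict(vfov=c['vfov'],cx=c['cx'],cy=c['cy'],k1=c['k1'],cw=cw.tolist())
    json.dump(d,open(f'pics/{tag}.json','w')); return c,s
def load(tag): return json.load(open(f'pics/{tag}.json'))
def ray(d,u,v):
    f=240/np.tan(np.radians(d['vfov'])/2)
    x=np.array([(u-d['cx'])/f,(v-d['cy'])/f]); y=x.copy()
    for _ in range(30): y=x/(1+d['k1']*(y@y))
    cw=np.array(d['cw']); return cw[:3,3],cw[:3,:3]@np.array([y[0],y[1],1])
def atz(d,u,v,z):
    o,r=ray(d,u,v); return o+r*(z-o[2])/r[2]
def proj(d,p):
    f=240/np.tan(np.radians(d['vfov'])/2)
    q=np.linalg.inv(np.array(d['cw']))@np.append(p,1); x=q[:2]/q[2]
    x=x*(1+d['k1']*(x@x)); return np.array([x[0]*f+d['cx'],x[1]*f+d['cy']])
E
python3 - <<'E'
from h import *
for n in ['scene','side','wrist']:
    c,s=snap(n,n+'0')
s=telemetry.sense();print(s)
for n in ['scene','side','wrist']:
    print(n,np.round(np.array(load(n+'0')['cw'])[:3],3).tolist(),load(n+'0')['vfov'],load(n+'0')['k1'])
E
```

```text
pics
{'time_s': 0.15, 'qpos': array([-1.39591489e-01,  3.13812429e-01,  4.52487704e-02,  1.30361155e+00,
        4.27353111e-05,  1.43119880e+00]), 'dq': array([ 1.73699548e-03, -1.56364668e-03,  3.26718336e-03, -1.08322327e-03,
        1.54169538e-03,  5.68262469e-05]), 'joint_efforts': array([ 1.76330479e-03, -4.81067133e+01,  2.98815805e+01,  1.39078675e-02,
       -1.10673584e-04, -5.56924022e-05]), 'eef_pos': array([5.74618641e-01, 6.18036339e-05, 2.30626135e-01]), 'eef_rot': array([[-1.35952545e-03,  9.99999076e-01,  5.84889171e-06],
       [ 2.34175608e-04,  6.16726494e-06, -9.99999973e-01],
       [-9.99999048e-01, -1.35952404e-03, -2.34183777e-04]]), 'force': array([-0.27067604,  0.39328899,  0.28334066]), 'wrist_torque': array([ 0.02600841, -0.02650106,  0.07814056]), 'gripper_width': 0.08545057342099603}
scene [[0.102, 0.706, -0.701, 1.327], [0.995, -0.085, 0.059, -0.045], [-0.018, -0.703, -0.711, 0.863]] 42.228084080031564 -0.037517696092682865
side [[-0.967, -0.195, 0.161, 0.433], [-0.253, 0.736, -0.628, 0.509], [0.005, -0.648, -0.761, 0.686]] 56.95405566965806 -0.03533914150396673
wrist [[1.0, -0.0, -0.002, 0.575], [-0.001, -0.948, -0.319, 0.081], [-0.002, 0.319, -0.948, 0.373]] 58.10930624950925 -0.06705559095624206
```

View pics/scene0.png

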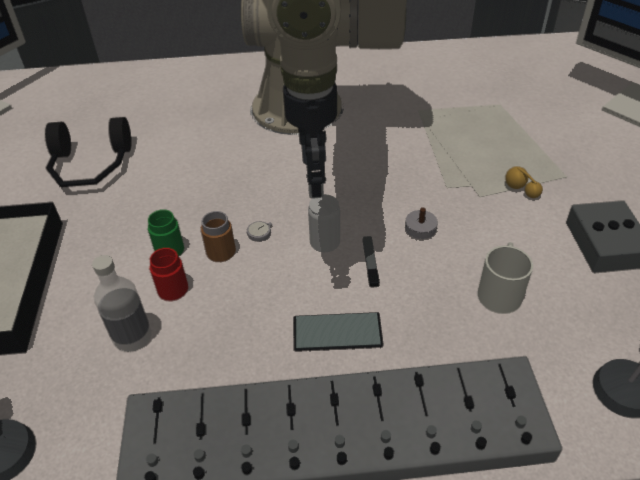

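View pics/side0.png

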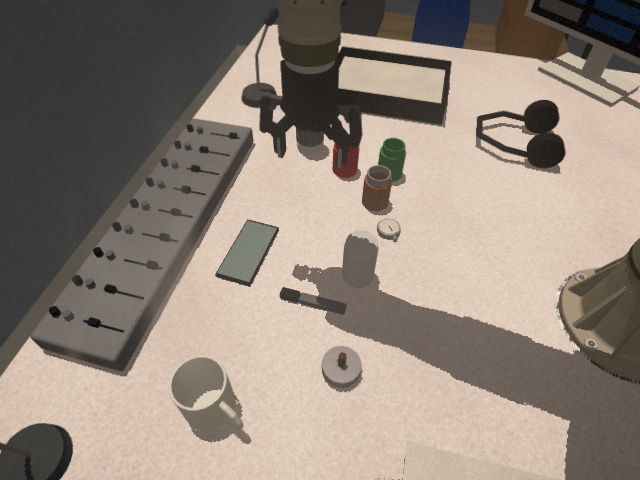

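View pics/wrist0.png

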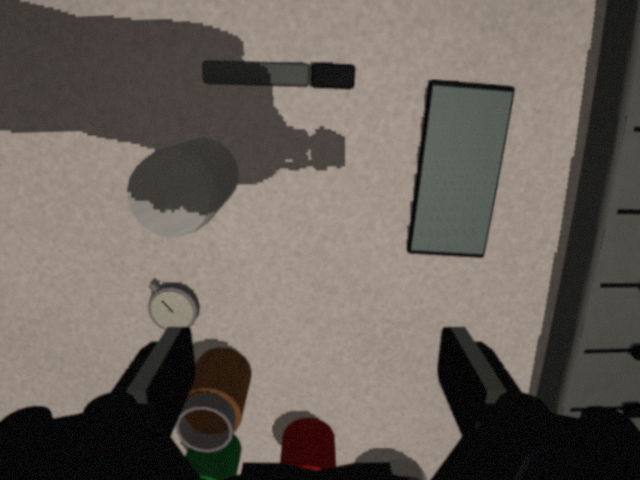

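Scene view candidates for the canister: brown wood with steel neck (217,236), green look-alike (165,233), red look-alike (168,273), plain can (323,222). The only lid pair with a dark knob is at (421,222); the stopwatch at (259,231) is flat and also grey. By the description I choose brown at (217,236) and the knobbed lid at (421,222). I'll check both in crops.

Run:
```python
import cv2,numpy as np
a=cv2.imread('pics/scene0.png');b=cv2.imread('pics/side0.png')
r=lambda im,x,y:cv2.resize(im[y:y+72,x:x+96],(400,300),interpolation=cv2.INTER_CUBIC)
cv2.imwrite('pics/crop0.png',np.vstack([np.hstack([r(a,170,200),r(a,373,190)]),np.hstack([r(b,330,150),r(b,295,330)])]))
```

```text
(no output)
```

View pics/crop0.png

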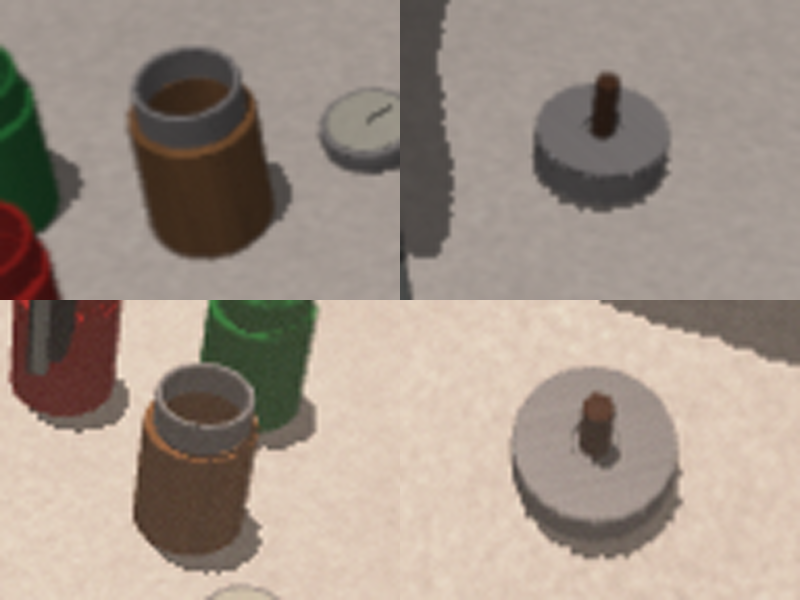

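Run:
```python
from h import *
a=load('scene0');b=load('side0');w=load('wrist0')
for n,u,v,z in [('knob',(422.9,208.7),(342.5,353.5),.056),('lidtop',(421.5,221.2),(342,364.8),.026),('rim',(214.9,220.4),(379.4,172.8),.085)]:
    print(n,atz(a,*u,z).round(4),atz(b,*v,z).round(4))
print('rim wrist',atz(w,207,420,.085))
for n,uv,z in [('can',(323,207),.1),('bottle',(105,265),.19),('mug',(507,265),.09),('marker',(371,262),.01),('watch',(259,230),.01),('red',(167,259),.08),('green',(163,220),.08)]:
    print(n,atz(a,*uv,z).round(3))
```

```text
knob [0.4652 0.2153 0.056 ] [0.4677 0.2097 0.056 ]
lidtop [0.4683 0.2147 0.026 ] [0.4659 0.2143 0.026 ]
rim [ 0.481  -0.1776  0.085 ] [ 0.4784 -0.1792  0.085 ]
rim wrist [ 0.48379519 -0.16963007  0.085     ]
can [0.485 0.021 0.1  ]
bottle [ 0.673 -0.321  0.19 ]
mug [0.656 0.315 0.09 ]
marker [0.549 0.103 0.01 ]
watch [ 0.438 -0.103  0.01 ]
red [ 0.564 -0.259  0.08 ]
green [ 0.463 -0.275  0.08 ]
```

The crops confirm it: the brown canister has an open steel neck, and the grey cap has its dark knob upright. Moving above the lids.

```bash
python3 -m creep '[[0,-0.2,-0.3,0,0,0,-1],[0,-0.4,-0.6,0,0,0,-1],[0,-0.6,-0.9,0,0,0,-1],[0,-0.6,-0.9,0,0,0,-1]]' 40
python3 -m creep '[[0,-0.2,-0.4,0,0,0,-1],[0,-0.4,-0.7,0,0,0,-1],[0,-0.6,-1,0,0,0,-1],[0,-0.6,-1,0,0,0,-1]]'
python3 -m creep '[[0.2,-0.1,-0.3,0,0,0,-1],[0.5,-0.15,-0.7,0,0,0,-1],[0.7,-0.15,-0.76,0,0,0,-1],[0.7,-0.15,-0.76,0,0,0,-1],[0.7,-0.15,-0.76,0,0,0,-1]]'
python3 - <<'E'
from h import *
c,s=snap('wrist','w1'); print(s['eef_pos'],s['eef_rot'])
d=load('w1'); print(proj(d,[.4665,.213,.056]),proj(d,[.4665,.213,.026]))
E
```

```text
time_s: 0.48
eef_pos: [0.5238, 0.0752, 0.2312]
eef_rot: [[-0.003, 1.0, 0.004], [0.002, 0.004, -1.0], [-1.0, -0.003, -0.002]]
force: [-0.1, -0.6, -0.9]
gripper_width: 0.0856
time_s: 0.82
eef_pos: [0.4762, 0.1548, 0.2313]
eef_rot: [[-0.002, 1.0, 0.004], [0.001, 0.004, -1.0], [-1.0, -0.002, -0.001]]
force: [0.0, -0.8, -0.1]
gripper_width: 0.0854
time_s: 1.23
eef_pos: [0.4666, 0.2124, 0.1746]
eef_rot: [[-0.002, 1.0, 0.001], [-0.001, 0.001, -1.0], [-1.0, -0.002, 0.001]]
force: [-0.8, -0.8, 0.6]
gripper_width: 0.0852
[0.46656724 0.21235536 0.17458799] [[-2.10582630e-03  9.99997520e-01  7.24913557e-04]
 [-1.18320728e-03  7.22423023e-04 -9.99999039e-01]
 [-9.99997083e-01 -2.10668200e-03  1.18168305e-03]]
[316.13065055 233.15714302] [316.21603724 220.40053802]
```

View pics/w1.png

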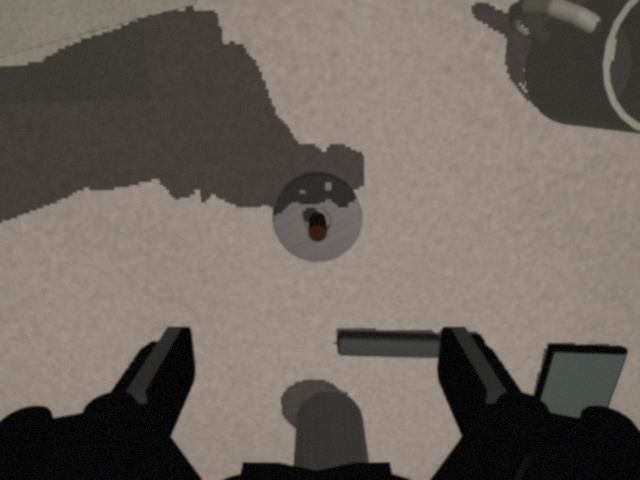

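Knob top at (317,231) and plate centre at (317,217), within 2–3 px of the prediction, and the finger midpoint is at column 316. Descending.

```bash
python3 -m creep '[[0.3,0,-0.02,0,0,0,-1],[0.6,0,-0.02,0,0,0,-1],[0.9,0.01,-0.02,0,0,0,-1],[1,0.01,-0.02,0,0,0,-1],[1,0.01,-0.02,0,0,0,-1]]'
python3 -m creep '[[0.2,0,0,0,0,0,-0.5],[0.4,0,0,0,0,0,0],[0.6,0,0,0,0,0,0.2],[0.75,0,0,0,0,0,0.4],[0.78,0,0,0,0,0,0.4]]'
python3 - <<'E'
from h import *
c,s=snap('wrist','w2'); print(s['eef_pos'],s['gripper_width'])
c,s=snap('side','s2')
a=cv2.imread('pics/w2.png');b=cv2.imread('pics/s2.png')[290:410,260:420]
cv2.imwrite('pics/c2.png',np.hstack([cv2.resize(a,(400,300)),cv2.resize(b,(400,300))]))
E
```

```text
time_s: 1.7
eef_pos: [0.4674, 0.2131, 0.0944]
eef_rot: [[-0.002, 1.0, -0.002], [-0.001, -0.002, -1.0], [-1.0, -0.002, 0.001]]
force: [0.6, 0.4, -0.3]
gripper_width: 0.0855
time_s: 2.12
eef_pos: [0.4683, 0.2139, 0.0331]
eef_rot: [[0.0, 1.0, -0.001], [-0.0, -0.001, -1.0], [-1.0, 0.0, 0.0]]
force: [1.3, -0.7, -0.3]
gripper_width: 0.026
[0.46834103 0.21388395 0.03309615] 0.02604559304780947
```

View pics/c2.png

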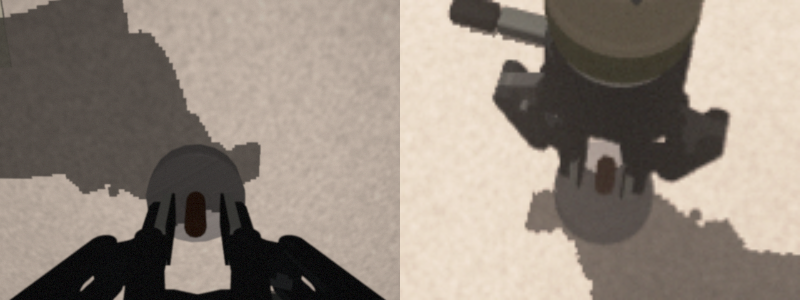

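Knob is between the pads, about 1 mm left of the midpoint. Closing.

```bash
python3 -m creep '[[0.03,-0.01,0,0,0,0,0.55],[0.03,-0.01,0,0,0,0,0.65],[0.03,-0.01,0,0,0,0,0.8],[0.03,-0.01,0,0,0,0,1],[0.03,-0.01,0,0,0,0,1]]' 40
python3 -m creep '[[0,0,0,0,0,0,1],[0,0,0,0,0,0,1],[0,0,0,0,0,0,1]]'
python3 -m creep '[[-0.05,0,0,0,0,0,1],[-0.12,0,0,0,0,0,1],[-0.2,0,0,0,0,0,1],[-0.3,0,0,0,0,0,1],[-0.4,0,0,0,0,0,1]]'
python3 -m creep '[[-0.1,0,0,0,0,0,1],[-0.2,0,0,0,0,0,1],[-0.3,0,0,0,0,0,1],[-0.4,0,0,0,0,0,1],[-0.4,0,0,0,0,0,1]]'
python3 - <<'E'
from h import *
c,s=snap('wrist','w3'); print(s['eef_pos'],s['gripper_width'],s['force'])
c,s=snap('side','s3')
a=cv2.imread('pics/w3.png');b=cv2.imread('pics/s3.png')[270:390,260:420]
cv2.imwrite('pics/c3.png',np.hstack([cv2.resize(a,(400,300)),cv2.resize(b,(400,300))]))
E
```

```text
time_s: 2.63
eef_pos: [0.4678, 0.2146, 0.0315]
eef_rot: [[0.002, 1.0, 0.0], [0.0, 0.0, -1.0], [-1.0, 0.002, -0.0]]
force: [-2.4, -0.5, 6.5]
gripper_width: 0.0104
time_s: 2.88
eef_pos: [0.4678, 0.2146, 0.0315]
eef_rot: [[0.002, 1.0, 0.0], [0.0, 0.0, -1.0], [-1.0, 0.002, -0.0]]
force: [-0.7, -0.2, 6.7]
gripper_width: 0.0107
time_s: 3.3
eef_pos: [0.4669, 0.2144, 0.0632]
eef_rot: [[-0.0, 1.0, -0.0], [-0.0, -0.0, -1.0], [-1.0, -0.0, 0.0]]
force: [-0.1, 0.5, -1.4]
gripper_width: 0.0104
time_s: 3.72
eef_pos: [0.4683, 0.2147, 0.0965]
eef_rot: [[0.003, 1.0, 0.0], [0.001, 0.0, -1.0], [-1.0, 0.003, -0.001]]
force: [0.1, -0.8, -1.7]
gripper_width: 0.0105
[0.46826257 0.21474497 0.09653443] 0.010519442184251541 [ 0.11837716 -0.8006089  -1.73957099]
```

View pics/c3.png

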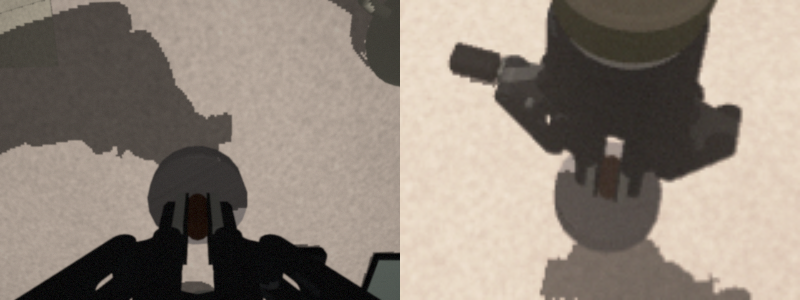

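The pair came up together: the scene force is about -1.7 N (the weight of both), and the cap is still low on the knob. Raising, then carrying over the can.

```bash
python3 -m creep '[[-0.2,0,0,0,0,0,1],[-0.4,0,0,0,0,0,1],[-0.6,0,0,0,0,0,1],[-0.8,0,0,0,0,0,1],[-1,0,0,0,0,0,1]]'
python3 -m creep '[[-0.15,0,0.1,0,0,0,1],[-0.25,0,0.25,0,0,0,1],[-0.3,0,0.45,0,0,0,1],[-0.3,0.02,0.7,0,0,0,1],[-0.3,0.03,0.95,0,0,0,1]]'
python3 -m creep '[[0,0,0.25,0,0,0,1],[0,0,0.5,0,0,0,1],[0,0.02,0.75,0,0,0,1],[0,0.04,1,0,0,0,1]]'
python3 -m creep '[[0,0,0.25,0,0,0,1],[0,0,0.5,0,0,0,1],[0,0.02,0.75,0,0,0,1],[0,0.04,1,0,0,0,1]]'
python3 -m creep '[[0,0,0.25,0,0,0,1],[0,0,0.5,0,0,0,1],[0,0.02,0.75,0,0,0,1],[0,0.04,0.9,0,0,0,1]]'
python3 -m creep '[[0,0,0.25,0,0,0,1],[0,0,0.5,0,0,0,1],[0,0,0.7,0,0,0,1],[0,0.02,0.85,0,0,0,1],[0,0.02,0.85,0,0,0,1]]'
python3 - <<'E'
from h import *
for n in ['wrist','side','scene']:
  c,s=snap(n,n+'4')
print(s['eef_pos'],s['eef_rot'],s['gripper_width'],s['force'])
a=cv2.imread('pics/scene4.png')[120:270,130:330];b=cv2.imread('pics/side4.png')[80:230,280:480]
cv2.imwrite('pics/c4.png',np.vstack([np.hstack([cv2.resize(a,(400,300)),cv2.resize(b,(400,300))]),cv2.resize(cv2.imread('pics/wrist4.png'),(800,600))[300:]]))
E
```

```text
time_s: 4.23
eef_pos: [0.4665, 0.2142, 0.1745]
eef_rot: [[-0.001, 1.0, 0.0], [-0.0, 0.0, -1.0], [-1.0, -0.001, 0.0]]
force: [1.4, -0.5, -1.3]
gripper_width: 0.0104
time_s: 4.65
eef_pos: [0.4691, 0.1373, 0.1982]
eef_rot: [[-0.0, 1.0, 0.001], [-0.0, 0.001, -1.0], [-1.0, -0.0, 0.0]]
force: [0.1, -0.4, -1.4]
gripper_width: 0.0106
time_s: 4.98
eef_pos: [0.4718, 0.0569, 0.1977]
eef_rot: [[-0.001, 1.0, -0.0], [-0.0, -0.0, -1.0], [-1.0, -0.001, 0.0]]
force: [-0.2, 0.1, -3.1]
gripper_width: 0.0105
time_s: 5.32
eef_pos: [0.4749, -0.0231, 0.1978]
eef_rot: [[-0.002, 1.0, -0.001], [0.0, -0.001, -1.0], [-1.0, -0.002, -0.0]]
force: [-0.2, 0.6, -2.3]
gripper_width: 0.0104
time_s: 5.65
eef_pos: [0.4783, -0.0957, 0.1978]
eef_rot: [[-0.001, 1.0, -0.002], [-0.0, -0.002, -1.0], [-1.0, -0.001, 0.0]]
force: [-0.3, -0.7, -2.5]
gripper_width: 0.0103
time_s: 6.07
eef_pos: [0.4808, -0.1637, 0.198]
eef_rot: [[-0.0, 1.0, -0.003], [-0.0, -0.003, -1.0], [-1.0, -0.0, 0.0]]
force: [0.3, -0.5, -2.0]
gripper_width: 0.0108
[ 0.48037821 -0.16162452  0.19810521] [[-6.53341708e-04  9.99999360e-01 -9.23608376e-04]
 [ 9.37960442e-04 -9.22995359e-04 -9.99999134e-01]
 [-9.99999347e-01 -6.54207451e-04 -9.37356810e-04]] 0.010684412359304389 [-0.08461177  0.53592455 -1.86969877]
```

View pics/c4.png

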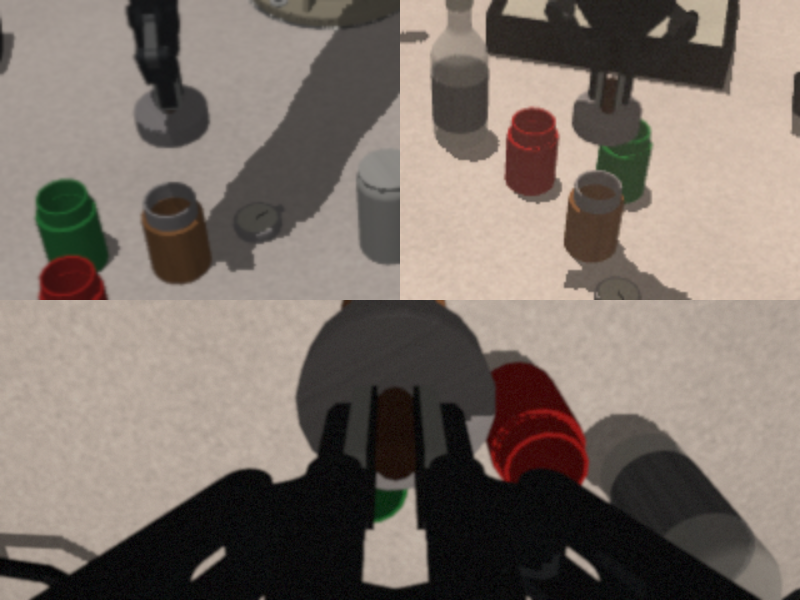

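View pics/wrist4.png

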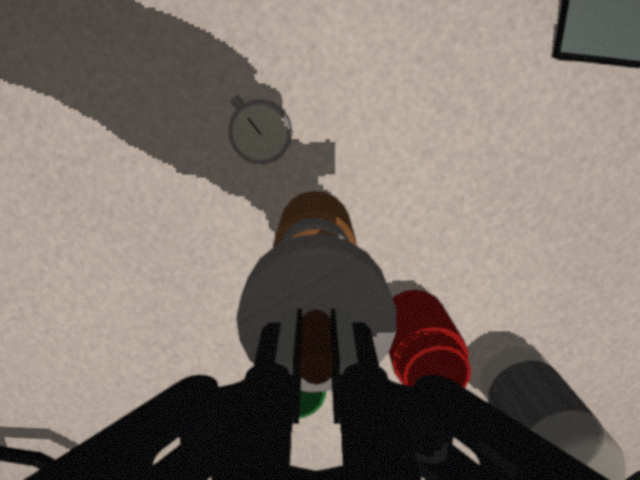

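```bash
cat >> h.py <<'E'
def circ(d,c,r,z,n=72):
    t=np.linspace(0,2*np.pi,n)
    return np.array([proj(d,[c[0]+r*np.cos(a),c[1]+r*np.sin(a),z]) for a in t])
S=8
def fill(d,circs,box):
    x,y,w,h=box; m=np.zeros((h*S,w*S),np.uint8)
    P=np.vstack([circ(d,*k) for k in circs]); P=(P-[x,y]+0.5)*S-0.5
    cv2.fillConvexPoly(m,cv2.convexHull(P.round().astype(np.int32)),255); return m
def down(m): return cv2.resize(m,(m.shape[1]//S,m.shape[0]//S),interpolation=cv2.INTER_AREA)/255.
E
cat > fit.py <<'E'
from h import *
from scipy.optimize import minimize
def wood(d,c,box):
    b=fill(d,[(c,.029,0),(c,.029,.067)],box); n=fill(d,[(c,.0245,.067),(c,.0245,.085)],box); b[n>0]=0; return down(b)
for tag,box in [('scene0',(190,195,60,80)),('side0',(350,155,60,65))]:
    d=load(tag); im=cv2.imread(f'pics/{tag}.png'); x,y,w,h=box
    cr=im[y:y+h,x:x+w].astype(float)
    bg=np.median(cr[cr.sum(2)>np.percentile(cr.sum(2),60)],axis=0)
    sat=(cr[...,2]-cr[...,0])/(cr.sum(2)+1)
    gr=(cr[...,2]-cr[...,1])/(cr.sum(2)+1)
    m=((sat>0.16)&(cr[...,1]>cr[...,0]*1.0)&(gr<.3)&(gr>.05)).astype(float)
    cv2.imwrite(f'pics/m_{tag}.png',cv2.resize(np.hstack([cr.astype(np.uint8),cv2.cvtColor((m*255).astype(np.uint8),cv2.COLOR_GRAY2BGR)]),None,fx=6,fy=6,interpolation=cv2.INTER_NEAREST))
    def cost(p):
        mo=wood(d,p,box); mouth=down(fill(d,[(p,.0245,.085)],box)); 
        return (np.abs(mo-m)*(1-mouth)).sum()
    r=minimize(cost,[.48,-.178],method='Nelder-Mead',options=dict(initial_simplex=[[.475,-.178],[.485,-.178],[.48,-.172]],xatol=1e-4,fatol=.1))
    print(tag,r.x,r.fun,m.sum())
E
python3 fit.py; python3 -c "
import cv2,numpy as np
a=cv2.imread('pics/m_scene0.png');b=cv2.imread('pics/m_side0.png');print(a.shape,b.shape)
b=cv2.copyMakeBorder(b,0,a.shape[0]-b.shape[0],0,0,0);cv2.imwrite('pics/mm.png',cv2.resize(np.hstack([a,b]),(800,270)))"
```

```text
scene0 [ 0.47488417 -0.17933102] 107.21068819684737 879.0
side0 [ 0.47962454 -0.18294244] 277.54014609765477 795.0
(480, 720, 3) (390, 720, 3)
```

View pics/mm.png

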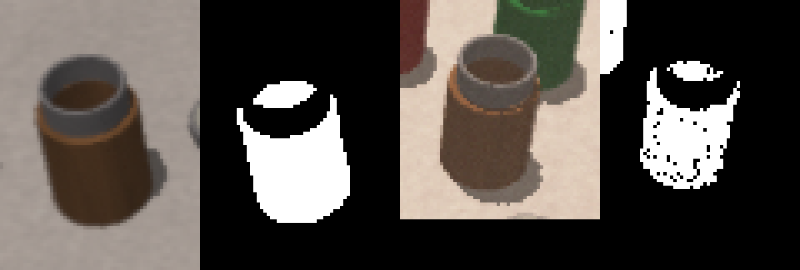

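```bash
python3 -m creep '[[0.2,0,0.1,0,0,0,1],[0.4,0,0.2,0,0,0,1],[0.6,0,0.2,0,0,0,1],[0.8,0,0.2,0,0,0,1],[0.88,0,0.2,0,0,0,1]]'
python3 -m creep '[[0,0,0,0,0,0,1],[0,0,0,0,0,0,1]]'
cat > ov.py <<'E'
from h import *
import sys
# overlay predicted outlines for lid (from TCP) and canister guess
k=sys.argv[1]; cx,cy=float(sys.argv[2]),float(sys.argv[3])
fits=sys.argv[4:]  
out=[]
for n in ['scene','side']:
    c,s=snap(n,n+k); d=load(n+k); p=s['eef_pos']; z0=p[2]-.0315
    x0,y0=(165,140) if n=='scene' else (330,85)
    im=cv2.imread(f'pics/{n+k}.png')[y0:y0+120,x0:x0+80]
    big=cv2.resize(im,(400,600),interpolation=cv2.INTER_CUBIC)
    def dr(c,r,z,col):
        P=((circ(d,c,r,z)-[x0,y0]+.5)*5-.5).round().astype(np.int32); cv2.polylines(big,[P],True,col,1,cv2.LINE_AA)
    dr(p,.0315,z0+.026,(0,255,0));dr(p,.0315,z0+.006,(0,255,0))
    dr((cx,cy),.0245,.085,(255,255,0));dr((cx,cy),.029,.067,(0,255,255));dr((cx,cy),.029,0,(0,255,255))
    out.append(big)
print(s['eef_pos'],s['force'],s['gripper_width'])
cv2.imwrite(f'pics/ov{k}.png',np.hstack(out))
E
python3 ov.py 5 .480 -.178
```

```text
time_s: 6.63
eef_pos: [0.4794, -0.176, 0.126]
eef_rot: [[-0.003, 1.0, 0.001], [0.002, 0.001, -1.0], [-1.0, -0.003, -0.002]]
force: [-1.2, 0.5, -2.2]
gripper_width: 0.0105
time_s: 6.8
eef_pos: [0.4806, -0.1769, 0.1283]
eef_rot: [[-0.0, 1.0, 0.001], [0.0, 0.001, -1.0], [-1.0, -0.0, -0.0]]
force: [-0.4, 0.1, -1.7]
gripper_width: 0.0107
[ 0.48110112 -0.17729938  0.12890274] [ 0.60901785 -0.20617011 -2.28138019] 0.010787887698671445
```

View pics/ov5.png

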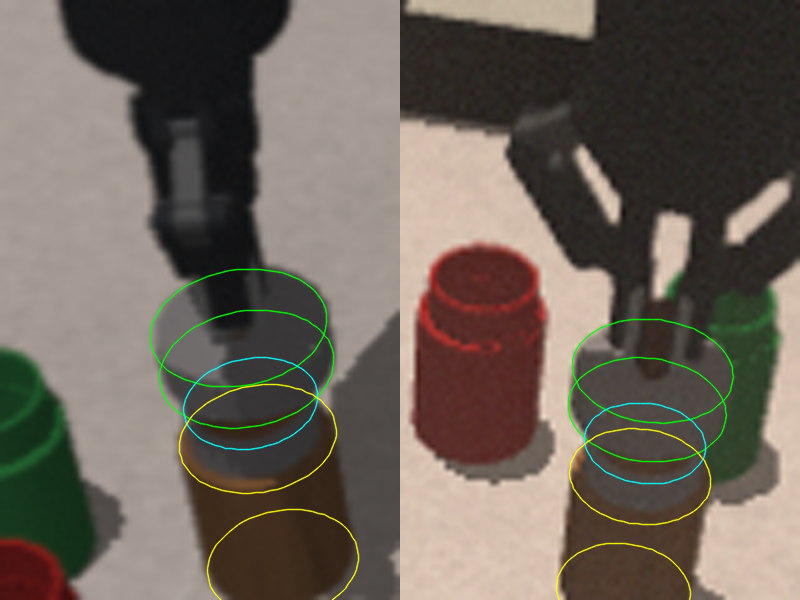

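Fixed views agree to about 1 px (~1.9 mm), which is too coarse for a 2 mm fit. I'll back off a little so the wrist camera sees the open mouth beside the held lid.

```bash
python3 -m creep '[[-0.2,0,0,0,0,0,1],[-0.4,0,0,0,0,0,1],[-0.4,0,0.3,0,0,0,1],[-0.4,0,0.56,0,0,0,1],[-0.4,0,0.56,0,0,0,1]]'
python3 -m creep '[[0,0,0,0,0,0,1],[0,0,0,0,0,0,1],[0,0,0,0,0,0,1]]'
python3 - <<'E'
from h import *
c,s=snap('wrist','w6'); print(s['eef_pos'],np.array(load('w6')['cw']).round(4).tolist())
d=load('w6');p=s['eef_pos'];z0=p[2]-.0315
im=cv2.imread('pics/w6.png');big=cv2.resize(im[100:400,120:520],(800,600),interpolation=cv2.INTER_CUBIC)
def dr(c,r,z,col):
    P=((circ(d,c,r,z)-[120,100]+.5)*2-.5).round().astype(np.int32); cv2.polylines(big,[P],True,col,1,cv2.LINE_AA)
dr(p,.0315,z0+.026,(0,255,0));dr(p,.006,z0+.056,(0,255,0))
c=(.480,-.178);dr(c,.0245,.085,(255,255,0));dr(c,.0215,.085,(255,255,0));dr(c,.029,.067,(0,255,255))
cv2.imwrite('pics/w6o.png',big)
E
```

```text
time_s: 7.32
eef_pos: [0.4822, -0.2261, 0.162]
eef_rot: [[0.004, 1.0, -0.002], [-0.004, -0.002, -1.0], [-1.0, 0.004, 0.004]]
force: [0.5, -0.4, -1.8]
gripper_width: 0.0105
time_s: 7.57
eef_pos: [0.4806, -0.2218, 0.1604]
eef_rot: [[0.0, 1.0, 0.001], [0.0, 0.001, -1.0], [-1.0, 0.0, -0.0]]
force: [-0.4, -1.0, -2.8]
gripper_width: 0.0103
[ 0.48059922 -0.22176846  0.16038836] [[1.0, -0.0001, -0.0003, 0.4807], [-0.0002, -0.9478, -0.3189, -0.1404], [-0.0003, 0.3189, -0.9478, 0.3026], [0.0, 0.0, 0.0, 1.0]]
```

View pics/w6o.png

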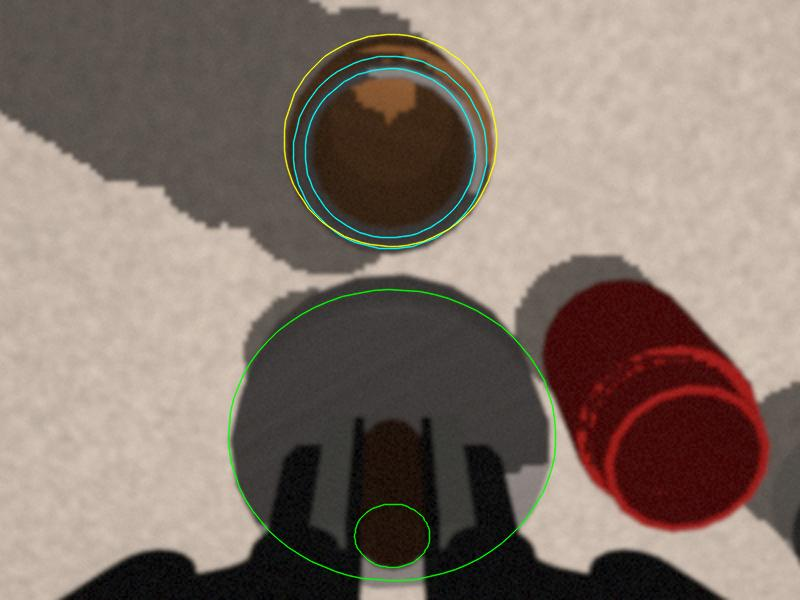

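```bash
cat > wo.py <<'E'
from h import *
d=load('w6');p=np.array([ 0.48059922,-0.22176846,0.16038836])
im=cv2.imread('pics/w6.png');big=cv2.resize(im[100:400,120:520],(800,600),interpolation=cv2.INTER_CUBIC)
big=cv2.convertScaleAbs(big,alpha=1.6,beta=10)
def dr(c,r,z,col):
    P=((circ(d,c,r,z)-[120,100]+.5)*2-.5).round().astype(np.int32); cv2.polylines(big,[P],True,col,1,cv2.LINE_AA)
import sys
dy,dz,cx,cy=map(float,sys.argv[1:5])
q=p+[0,dy,0];z0=p[2]-.0315+dz
dr(q,.0315,z0+.026,(0,255,0));dr(q,.0315,z0+.006,(0,255,0));dr(q,.006,z0+.056,(0,0,255));dr(q,.006,z0+.026,(0,0,255))
c=(cx,cy);dr(c,.0245,.085,(255,255,0));dr(c,.0215,.085,(255,255,0));dr(c,.029,.067,(0,255,255));dr(c,.029,0,(0,255,255))
cv2.imwrite('pics/w6o.png',big)
E
python3 wo.py 0 0 .4805 -.178
```

```text
(no output)
```

View pics/w6o.png

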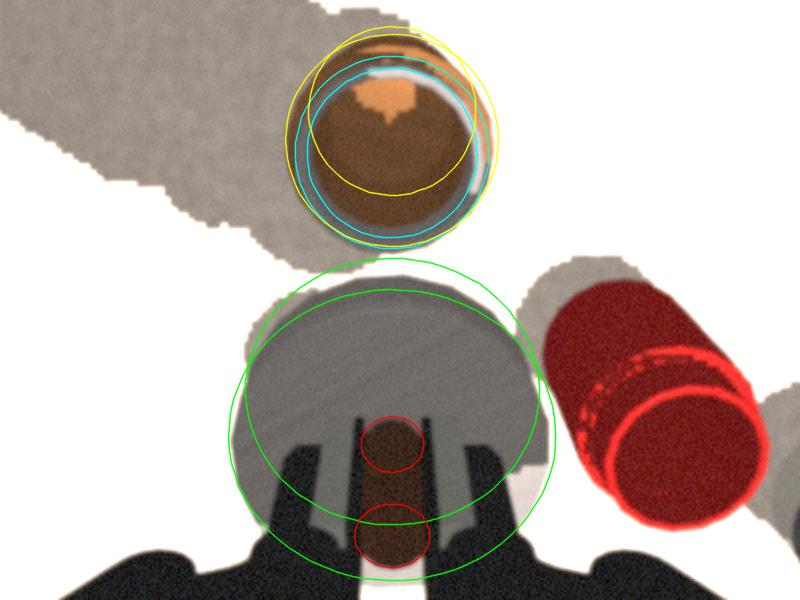

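```bash
python3 - <<'E'
from h import *
from scipy.optimize import least_squares
d=load('w6');p=np.array([ 0.48059922,-0.22176846,0.16038836])
im=cv2.imread('pics/w6.png');g=cv2.GaussianBlur(cv2.cvtColor(im,cv2.COLOR_BGR2GRAY),(3,3),0).astype(float)
# radial edge search from (315,315) outward
ctr=np.array([315,310.]);pts=[]
for a in np.radians(np.r_[np.arange(185,356,4)]):
    u=np.array([np.cos(a),np.sin(a)]); rr=np.arange(45,95,.25)
    v=cv2.remap(g.astype(np.float32),(ctr[0]+rr*u[0]).astype(np.float32)[None],(ctr[1]+rr*u[1]).astype(np.float32)[None],1)[0]
    gr=v[8:]-v[:-8]; i=np.argmax(gr>12) if (gr>12).any() else None
    if i is None: continue
    j=i+np.argmax(gr[i:i+10]); pts.append(ctr+u*rr[j+4])
pts=np.array(pts);print(pts.round(1).tolist())
def pred(c,z0):
    P=np.vstack([circ(d,c,.0315,z0+.026,180),circ(d,c,.0315,z0+.006,180)]).astype(np.float32)
    return cv2.convexHull(P)
def res(x,): 
    h=pred([p[0]+x[0],p[1]+x[1]],p[2]-.0315+x[2])
    return [cv2.pointPolygonTest(h,(float(a),float(b)),True) for a,b in pts]
for fixed in (False,True):
    f=(lambda x:res(x)) if not fixed else (lambda x:res([x[0],x[1],0]))
    r=least_squares(f,[0,0,0],loss='soft_l1',f_scale=.7,x_scale=.001,diff_step=None if 0 else 1e-3)
    r=least_squares(f,[1e-3,-1e-3,-1e-3],loss='soft_l1',f_scale=.7,diff_step=.05)
    print(fixed,(r.x*1000).round(2),np.std(r.fun),np.abs(r.fun).max())
E
python3 wo.py -0.003 -0.000 .4795 -.178
```

```text
[[238.8, 303.3], [240.2, 298.2], [241.7, 293.1], [243.0, 288.0], [244.0, 282.8], [246.8, 278.2], [249.8, 273.9], [252.5, 269.4], [255.5, 265.2], [258.2, 260.6], [262.3, 257.3], [266.5, 254.2], [270.3, 250.7], [274.0, 246.9], [279.2, 245.5], [284.1, 243.8], [288.9, 242.1], [293.7, 240.4], [298.6, 238.9], [303.7, 238.4], [308.7, 238.0], [313.7, 237.5], [318.8, 237.3], [323.9, 237.5], [328.8, 238.8], [333.7, 240.2], [338.6, 241.4], [343.6, 242.6], [348.1, 245.0], [352.6, 247.4], [356.9, 250.2], [361.4, 252.7], [365.6, 255.7], [368.8, 259.9], [372.1, 263.7], [375.4, 267.7], [379.1, 271.5], [381.2, 276.3], [383.1, 281.1], [384.7, 286.0], [386.0, 291.0], [388.1, 295.8], [389.9, 300.8]]
False [-0.52 -4.14 -1.19] 0.4713862970786893 1.4582132789086781
True [-0.53 -3.82 -1.  ] 0.5002580117501323 1.47694349910533
```

View pics/w6o.png

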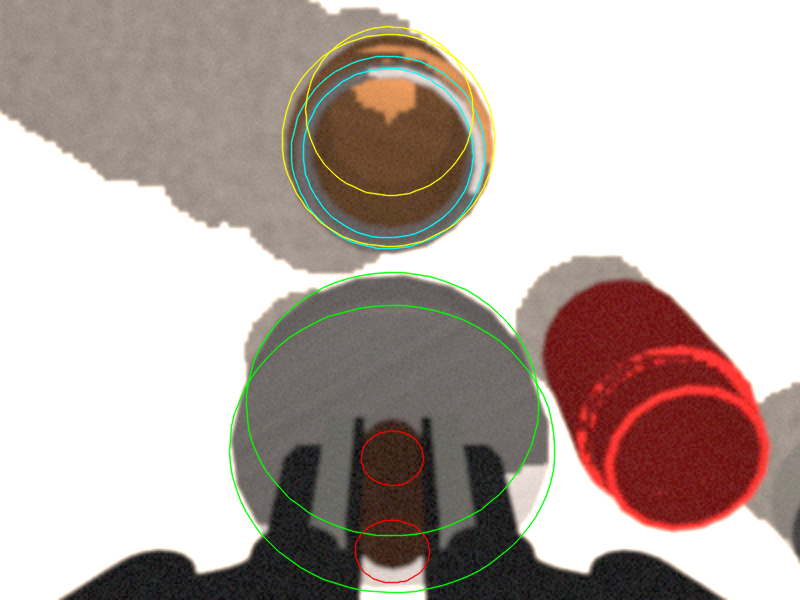

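The knob matches the TCP axis within ~0.5 mm. The mouth is at (0.4803, -0.178), as seen by the same camera, and the cap has slid about 2–3 mm to -y within its play, which is harmless. Moving over the mouth.

```bash
python3 -m creep '[[0,0,-0.2,0,0,0,1],[0,0,-0.4,0,0,0,1],[0,0,-0.55,0,0,0,1],[0.2,0,-0.55,0,0,0,1],[0.38,0,-0.55,0,0,0,1]]'
python3 -m creep '[[0,0,0,0,0,0,1],[0,0,0,0,0,0,1],[0,0,0,0,0,0,1],[0,0,0,0,0,0,1]]'
python3 -m creep '[[0,0,0,0,0,0,1]]'
```

```text
time_s: 8.03
eef_pos: [0.4814, -0.1773, 0.1303]
eef_rot: [[0.002, 1.0, 0.002], [-0.001, 0.002, -1.0], [-1.0, 0.002, 0.001]]
force: [-0.3, 0.4, -2.5]
gripper_width: 0.0104
time_s: 8.37
eef_pos: [0.4813, -0.1787, 0.1307]
eef_rot: [[0.001, 1.0, 0.0], [-0.001, 0.0, -1.0], [-1.0, 0.001, 0.001]]
force: [-0.6, -0.6, -2.0]
gripper_width: 0.0107
time_s: 8.45
eef_pos: [0.4812, -0.1788, 0.1306]
eef_rot: [[0.001, 1.0, -0.0], [-0.001, -0.0, -1.0], [-1.0, 0.001, 0.001]]
force: [0.7, -1.2, -1.2]
gripper_width: 0.0104
```

```bash
python3 -m creep '[[0.06,-0.01,-0.012,0,0,0,1],[0.12,-0.01,-0.012,0,0,0,1],[0.17,-0.01,-0.012,0,0,0,1],[0.21,-0.01,-0.012,0,0,0,1],[0.24,-0.01,-0.012,0,0,0,1]]'
python3 -m creep '[[0.03,0,0,0,0,0,1],[0.05,0,0,0,0,0,1],[0.08,0,0,0,0,0,1],[0.1,0,0,0,0,0,1],[0.1,0,0,0,0,0,1]]'
python3 ov.py 7 .480 -.178
```

```text
time_s: 8.87
eef_pos: [0.4795, -0.1773, 0.1098]
eef_rot: [[-0.001, 1.0, -0.0], [0.0, -0.0, -1.0], [-1.0, -0.001, -0.0]]
force: [-0.7, 0.2, -1.4]
gripper_width: 0.0104
time_s: 9.28
eef_pos: [0.4797, -0.1773, 0.1021]
eef_rot: [[-0.0, 1.0, 0.0], [0.0, 0.0, -1.0], [-1.0, -0.0, -0.0]]
force: [-0.9, -0.5, -1.9]
gripper_width: 0.0105
[ 0.47978012 -0.17741328  0.10236594] [ 0.85472132  0.08622402 -2.12335623] 0.010558241632258993
```

View pics/ov7.png

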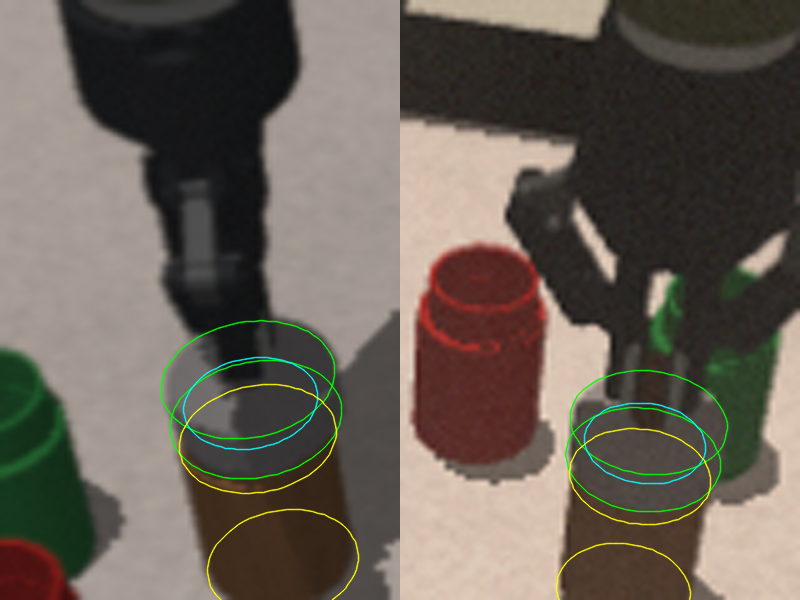

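Plug has gone about 14 mm into the mouth with no side force. Going on gently until contact.

```bash
python3 -m creep '[[0.02,0,0,0,0,0,1],[0.04,0,0,0,0,0,1],[0.05,0,0,0,0,0,1],[0.05,0,0,0,0,0,1]]'
python3 -m creep '[[0.01,0,0,0,0,0,1],[0.02,0,0,0,0,0,1],[0.02,0,0,0,0,0,1]]'
```

```text
time_s: 9.72
eef_pos: [0.4797, -0.1774, 0.0983]
eef_rot: [[-0.0, 1.0, -0.0], [0.0, -0.0, -1.0], [-1.0, -0.0, -0.0]]
force: [-0.8, 0.4, -2.7]
gripper_width: 0.0105
time_s: 9.97
eef_pos: [0.4798, -0.1774, 0.0968]
eef_rot: [[-0.0, 1.0, 0.0], [0.0, 0.0, -1.0], [-1.0, -0.0, -0.0]]
force: [0.8, -0.7, -1.0]
gripper_width: 0.0103
```

```bash
python3 -m creep '[[0.01,0,0,0,0,0,1],[0.015,0,0,0,0,0,1],[0.015,0,0,0,0,0,1]]'
python3 -m creep '[[0.01,0,0,0,0,0,1],[0.015,0,0,0,0,0,1],[0.015,0,0,0,0,0,1]]'
```

```text
time_s: 10.22
eef_pos: [0.4799, -0.1775, 0.0966]
eef_rot: [[0.001, 1.0, 0.0], [-0.0, 0.0, -1.0], [-1.0, 0.001, 0.0]]
force: [-2.0, 1.3, 4.4]
gripper_width: 0.0103
time_s: 10.47
eef_pos: [0.4801, -0.1776, 0.0965]
eef_rot: [[0.002, 1.0, 0.0], [-0.001, 0.0, -1.0], [-1.0, 0.002, 0.001]]
force: [-4.5, 1.8, 13.4]
gripper_width: 0.0104
```

Seated: contact force rose at TCP 0.0965, exactly the predicted height. Relaxing the push, then opening.

```bash
python3 -m creep '[[-0.02,0,0,0,0,0,1],[-0.025,0,0,0,0,0,1]]'
python3 -m creep '[[0,0,0,0,0,0,0.6],[0,0,0,0,0,0,0.4],[0,0,0,0,0,0,0.4],[0,0,0,0,0,0,0.4],[0,0,0,0,0,0,0.4]]'
python3 -m creep '[[-0.1,0,0,0,0,0,0.4],[-0.2,0,0,0,0,0,0.4],[-0.4,0,0,0,0,0,0.2],[-0.6,0,0,0,0,0,-0.2],[-0.8,0,0,0,0,0,-1]]'
python3 -m creep '[[0,0,0,0,0,0,-1],[0,0,0,0,0,0,-1],[0,0,0,0,0,0,-1],[0,0,0,0,0,0,-1]]'
python3 - <<'E'
from h import *
c,s=snap('wrist','w8'); print(s['eef_pos'],s['force'],s['gripper_width'])
np.save('pics/p8.npy',s['eef_pos'])
c,s=snap('side','s8');c,s=snap('scene','c8')
a=cv2.imread('pics/w8.png');b=cv2.imread('pics/s8.png')[130:220,330:450];e=cv2.imread('pics/c8.png')[190:280,160:280]
cv2.imwrite('pics/c8o.png',np.hstack([cv2.resize(b,(400,300),interpolation=2),cv2.resize(e,(400,300),interpolation=2)]))
d=load('w8');p=s['eef_pos']
c=(.480,-.1775)
for r,z,col in [(.0315,.091,(0,255,0)),(.0315,.071,(0,255,0)),(.006,.121,(0,0,255)),(.006,.091,(0,0,255)),(.029,0,(0,255,255))]:
    cv2.polylines(a,[circ(d,c,r,z).round().astype(np.int32)],True,col,1,cv2.LINE_AA)
cv2.imwrite('pics/w8o.png',a)
E
```

```text
time_s: 10.63
eef_pos: [0.4801, -0.1776, 0.097]
eef_rot: [[0.001, 1.0, 0.0], [-0.001, 0.0, -1.0], [-1.0, 0.001, 0.001]]
force: [-0.4, 0.4, -1.8]
gripper_width: 0.0102
time_s: 11.05
eef_pos: [0.4799, -0.1775, 0.0964]
eef_rot: [[0.0, 1.0, -0.0], [0.0, -0.0, -1.0], [-1.0, 0.0, -0.0]]
force: [-0.3, 0.2, 0.1]
gripper_width: 0.0259
time_s: 11.47
eef_pos: [0.48, -0.1775, 0.1621]
eef_rot: [[0.001, 1.0, -0.0], [-0.0, -0.0, -1.0], [-1.0, 0.001, 0.0]]
force: [0.1, -0.2, 0.2]
gripper_width: 0.0571
time_s: 11.8
eef_pos: [0.4793, -0.1772, 0.1598]
eef_rot: [[-0.001, 1.0, 0.0], [0.001, 0.0, -1.0], [-1.0, -0.001, -0.001]]
force: [-0.3, 0.2, -0.2]
gripper_width: 0.0857
[ 0.47933697 -0.17716457  0.15980347] [-0.33017686  0.18136105 -0.22030859] 0.08565823328665685
```

View pics/c8o.png

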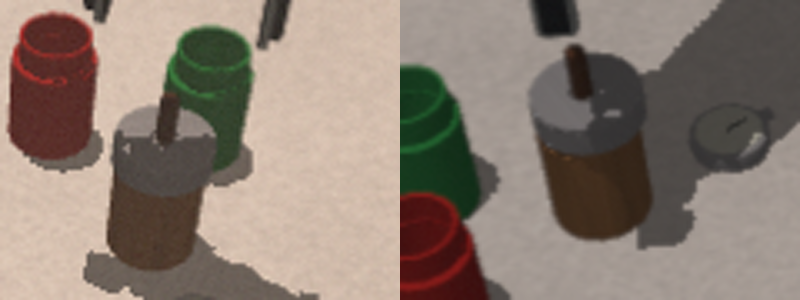

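View pics/w8o.png

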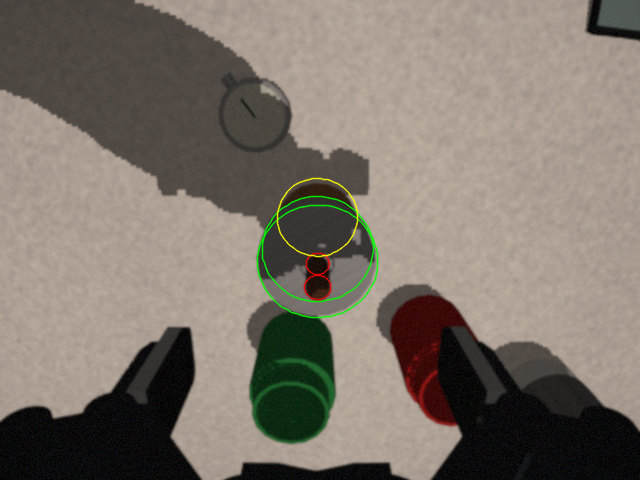

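The pair is fully seated: the cap and knob match the model outlines within ~1 px, upright, and the force is back to zero. Now fitting the cap's centre for the rim grasp.

Run:
```python
from h import *
im=cv2.imread('pics/w8.png')[165:325,235:400]
cv2.imwrite('pics/w8c.png',cv2.resize(cv2.convertScaleAbs(im,alpha=1.7,beta=20),None,fx=3.6,fy=3.6,interpolation=2))
d=load('w8')
for c in [(.480,-.1775)]:
  P=circ(d,c,.0315,.091); print(P.min(0),P.max(0),(P.min(0)-[235,165])*3.6,(P.max(0)-[235,165])*3.6)
```

```text
[257.04085887 204.63441249] [377.31005768 317.04048095] [ 79.34709194 142.68388496] [512.31620765 547.3457314 ]
```

View pics/w8c.png

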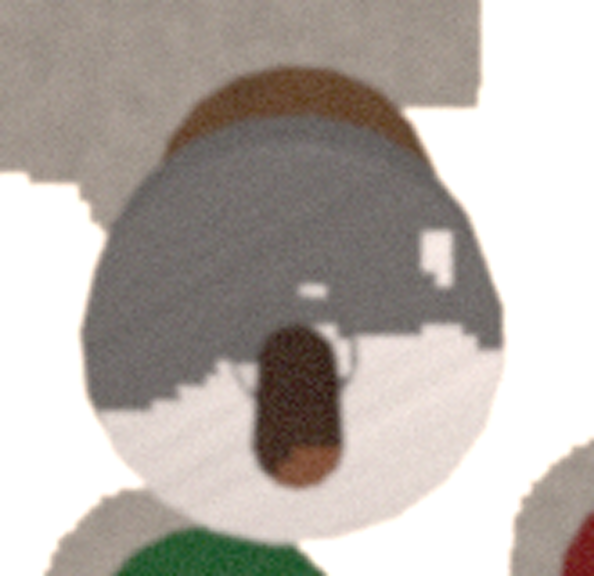

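```bash
python3 -m creep '[[0.2,0,0,0,0,0,-1],[0.4,0,0,0,0,0,-1],[0.6,0,0,0,0,0,-1],[0.75,0,0,0,0,0,-1],[0.85,0,0,0,0,0,-1]]'
python3 -m creep '[[0.1,0,0,0,0,0,-1],[0.2,0,0,0,0,0,-1],[0.3,0,0,0,0,0,-1],[0.37,0,0,0,0,0,-0.7],[0.37,0,0,0,0,0,-0.6]]'
python3 -m creep '[[0,0,0,0,0,0,-0.6],[0,0,0,0,0,0,-0.6]]' 20
python3 - <<'E'
from h import *
c,s=snap('wrist','w9'); print(s['eef_pos'],s['force'],s['gripper_width'])
c,s=snap('side','s9')
a=cv2.imread('pics/w9.png')[180:480,120:520];b=cv2.imread('pics/s9.png')[110:230,320:440]
cv2.imwrite('pics/c9.png',np.hstack([cv2.resize(cv2.convertScaleAbs(a,alpha=1.6,beta=15),(530,400)),cv2.resize(b,(270,400),interpolation=2)[:, :]]))
E
```

```text
time_s: 12.37
eef_pos: [0.4788, -0.1769, 0.0907]
eef_rot: [[-0.002, 1.0, 0.0], [0.001, 0.0, -1.0], [-1.0, -0.002, -0.001]]
force: [0.5, 0.1, 0.1]
gripper_width: 0.0855
time_s: 12.78
eef_pos: [0.4792, -0.1771, 0.0618]
eef_rot: [[-0.001, 1.0, -0.0], [0.001, -0.0, -1.0], [-1.0, -0.001, -0.001]]
force: [-0.6, -0.1, -0.0]
gripper_width: 0.0686
time_s: 12.95
eef_pos: [0.4801, -0.1776, 0.0633]
eef_rot: [[0.001, 1.0, 0.0], [-0.0, 0.0, -1.0], [-1.0, 0.001, 0.0]]
force: [1.1, 0.6, 0.2]
gripper_width: 0.0683
[ 0.48014946 -0.17763524  0.06327805] [1.10322802 0.63124497 0.24407399] 0.06829063019768224
```

View pics/c9.png

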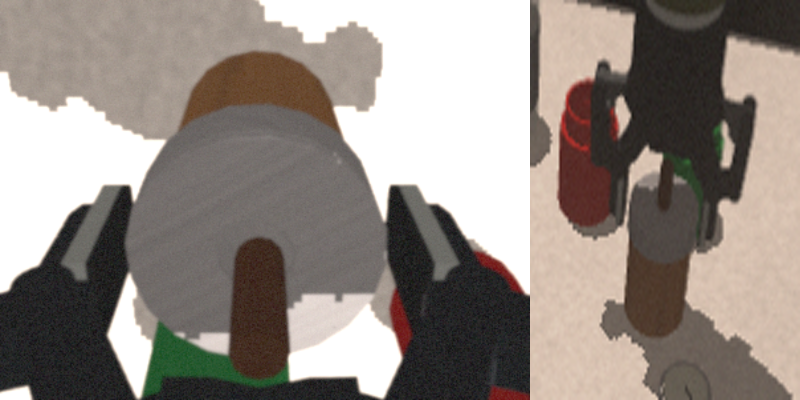

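The cap sits between the pads, nearly centred with slightly less gap on the left. Closing slowly at low force.

```bash
python3 -m creep '[[0,-0.008,0,0,0,0,-0.57],[0,-0.008,0,0,0,0,-0.54],[0,-0.008,0,0,0,0,-0.51],[0,-0.008,0,0,0,0,-0.48],[0,-0.008,0,0,0,0,-0.45]]' 20
python3 -m creep '[[0,0,0,0,0,0,-0.4],[0,0,0,0,0,0,-0.3],[0,0,0,0,0,0,-0.3]]' 20
```

```text
time_s: 13.47
eef_pos: [0.4793, -0.1775, 0.0635]
eef_rot: [[0.001, 1.0, 0.0], [-0.0, 0.0, -1.0], [-1.0, 0.001, 0.0]]
force: [-1.1, 1.1, 5.5]
gripper_width: 0.0632
time_s: 13.72
eef_pos: [0.4793, -0.1775, 0.0635]
eef_rot: [[0.001, 1.0, 0.0], [-0.0, 0.0, -1.0], [-1.0, 0.001, 0.0]]
force: [-1.0, -0.4, 5.1]
gripper_width: 0.0631
```

```bash
python3 -m creep '[[0,0,0,0,0,0,0],[-0.01,0,0,0,0,0,0],[-0.025,0,0,0,0,0,0],[-0.04,0,0,0,0,0,0],[-0.055,0,0,0,0,0,0]]' 25
python3 -m creep '[[-0.02,0,0,0,0,0,0],[-0.04,0,0,0,0,0,0],[-0.06,0,0,0,0,0,0],[-0.06,0,0,0,0,0,0]]'
python3 - <<'E'
from h import *
c,s=snap('wrist','w10'); print(s['eef_pos'],s['force'],s['gripper_width'])
c,s=snap('side','s10');c,s=snap('scene','c10')
a=cv2.imread('pics/w10.png')[180:480,120:520];b=cv2.imread('pics/s10.png')[110:230,330:430];e=cv2.imread('pics/c10.png')[160:280,165:265]
r=lambda x:cv2.resize(x,(250,300),interpolation=2)
cv2.imwrite('pics/c10o.png',np.hstack([cv2.resize(cv2.convertScaleAbs(a,alpha=1.6,beta=15),(300,300)),r(b),r(e)]))
E
```

```text
time_s: 14.13
eef_pos: [0.4791, -0.1774, 0.0671]
eef_rot: [[-0.0, 1.0, -0.0], [0.0, -0.0, -1.0], [-1.0, -0.0, -0.0]]
force: [0.0, 0.3, -1.0]
gripper_width: 0.063
time_s: 14.47
eef_pos: [0.4794, -0.1776, 0.0725]
eef_rot: [[0.001, 1.0, -0.0], [-0.0, -0.0, -1.0], [-1.0, 0.001, 0.0]]
force: [0.4, -0.0, -1.1]
gripper_width: 0.0629
[ 0.47943761 -0.17756361  0.07247657] [ 0.35195558 -0.0366867  -1.13260848] 0.06287235755413915
```

View pics/c10o.png

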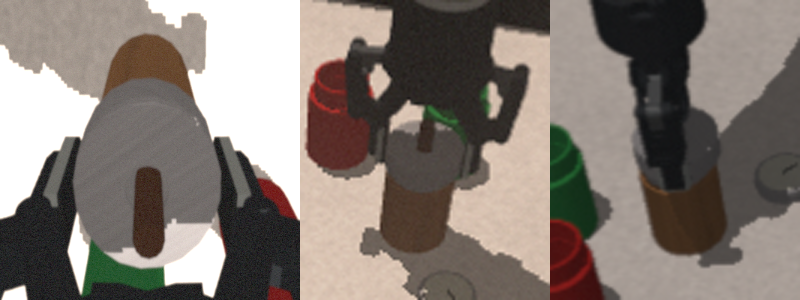

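Cap rises alone (load −1.1 N), the wood shows below it, and the canister hasn't moved. Continuing straight up.

```bash
python3 -m creep '[[-0.05,0,0,0,0,0,0],[-0.1,0,0,0,0,0,0],[-0.15,0,0,0,0,0,0],[-0.2,0,0,0,0,0,0],[-0.25,0,0,0,0,0,0]]'
python3 -m creep '[[-0.05,0,0,0,0,0,0],[-0.1,0,0,0,0,0,0],[-0.15,0,0,0,0,0,0],[-0.2,0,0,0,0,0,0],[-0.25,0,0,0,0,0,0]]'
python3 -m creep '[[-0.05,0,0,0,0,0,0],[-0.1,0,0,0,0,0,0],[-0.15,0,0,0,0,0,0],[-0.2,0,0,0,0,0,0],[-0.25,0,0,0,0,0,0]]'
python3 -m creep '[[-0.05,0,0,0,0,0,0],[-0.1,0,0,0,0,0,0],[-0.15,0,0,0,0,0,0],[-0.2,0,0,0,0,0,0],[-0.2,0,0,0,0,0,0]]'
python3 -m creep '[[0,0,0,0,0,0,0],[0,0,0,0,0,0,0],[0,0,0,0,0,0,0],[0,0,0,0,0,0,0]]'
python3 - <<'E'
from h import *
c,s=snap('wrist','w11'); print(s['eef_pos'],s['force'],s['gripper_width'],s['dq'])
c,s=snap('side','s11');c,s=snap('scene','c11')
b=cv2.imread('pics/s11.png')[70:220,320:440];e=cv2.imread('pics/c11.png')[130:280,150:270]
r=lambda x:cv2.resize(x,(400,500),interpolation=2)
cv2.imwrite('pics/c11o.png',np.hstack([r(b),r(e)]))
E
```

```text
time_s: 15.03
eef_pos: [0.4794, -0.1775, 0.0928]
eef_rot: [[0.0, 1.0, -0.0], [-0.0, -0.0, -1.0], [-1.0, 0.0, 0.0]]
force: [-0.7, 0.5, -1.4]
gripper_width: 0.0628
time_s: 15.45
eef_pos: [0.4792, -0.1775, 0.1126]
eef_rot: [[0.0, 1.0, 0.0], [-0.0, 0.0, -1.0], [-1.0, 0.0, 0.0]]
force: [-0.4, -0.4, -0.8]
gripper_width: 0.0629
time_s: 15.87
eef_pos: [0.4792, -0.1775, 0.1325]
eef_rot: [[0.0, 1.0, 0.0], [-0.0, 0.0, -1.0], [-1.0, 0.0, 0.0]]
force: [-0.0, 0.9, -2.1]
gripper_width: 0.0627
time_s: 16.28
eef_pos: [0.4797, -0.1777, 0.1491]
eef_rot: [[0.001, 1.0, -0.0], [-0.001, -0.0, -1.0], [-1.0, 0.001, 0.001]]
force: [-0.6, -0.3, -1.6]
gripper_width: 0.063
time_s: 16.62
eef_pos: [0.479, -0.1774, 0.1478]
eef_rot: [[-0.0, 1.0, -0.0], [0.0, -0.0, -1.0], [-1.0, -0.0, -0.0]]
force: [-0.3, -0.0, -1.3]
gripper_width: 0.0625
[ 0.47901363 -0.1773726   0.14782175] [-0.33838678 -0.00276137 -1.31005133] 0.06250588873942146 [ 0.00055614  0.00126702  0.00126015  0.00013858  0.0021583  -0.00141508]
```

View pics/c11o.png

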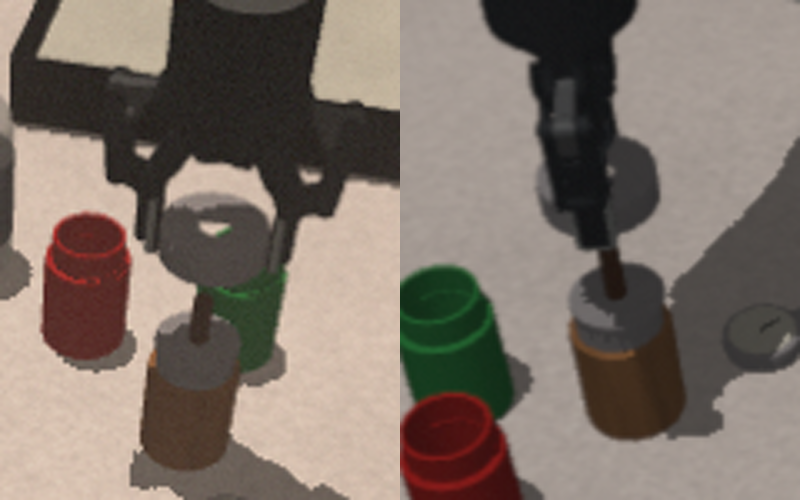

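View pics/w11.png

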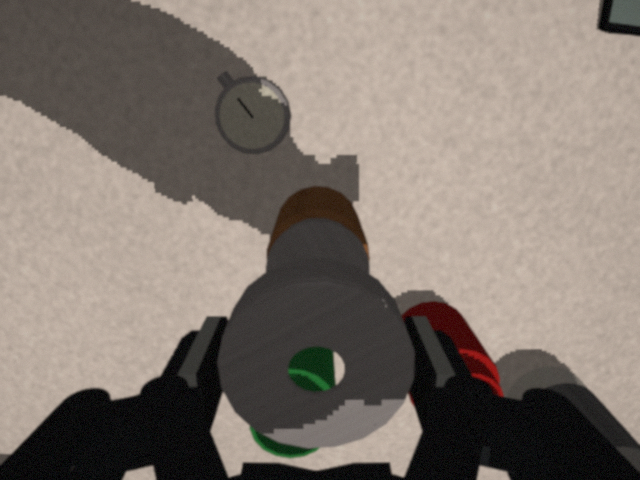

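The outer lid is held level and clear: the wrist view shows the hole at (317,368) with no knob in it. The inner lid sits flush on the rim, and the canister hasn't moved. Handing in.

```bash
python3 -m creep '[[0,0,0,0,0,0,0],[0,0,0,0,0,0,0],[0,0,0,0,0,0,0]]'; python3 -c "
from workcell import bot
print(bot.close_job())"
```

```text
time_s: 17.02
eef_pos: [0.4792, -0.1774, 0.1481]
eef_rot: [[0.0, 1.0, 0.0], [0.0, 0.0, -1.0], [-1.0, 0.0, -0.0]]
force: [-0.2, 0.0, -1.5]
gripper_width: 0.063
the job is handed in; nothing more can be done
None
```

The job is handed in at 17.0 s; no verdict was reported. I lifted the nested pair by the knob, carried it over the can and seated it in the brown canister. Contact came at TCP height 0.0965 m, as predicted. I let go, then took the outer lid by its rim and raised it about 84 mm straight up.

**Last checks:**
- **Outer lid:** held at 63 mm opening with a load of about 1.3–1.5 N. Its lower edge is at about 0.155 m, judged from arm travel, and it looks level in the pictures.
- **Inner lid and canister:** the inner lid sits flush on the rim, and the canister shows no visible movement. I saw no bystander move in the views I checked.

**Disagreements:**
- **Camera offsets:** the single-camera fixes of the lid and canister differed by up to about 6 mm, so I aligned with the wrist camera before lowering.
- **Cap position:** while I carried the pair, the cap fitted about 4 mm to one side of the knob. That is more than its roughly 2 mm of play, so some of it is measurement error, and it caused no trouble.
- **Cap width:** the cap measured about 2–3% smaller than the model in the wrist images. I did not resolve this.

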